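# Find the high spot of a bent centrifuge rotor

### The arm

A 6-joint arm with a two-finger parallel gripper is mounted at the origin on the work surface. World frame = base frame: x ahead of the robot, y to its left, z up, the work surface at z = 0. Lengths are in m, angles in rad, forces in N, time in s.
With the tool pointing down it reaches from about 0.35 to 0.775 m from the base axis. Payload 7.3 kg.
Tool frame: the origin (TCP) lies on the mounting face of the last link; the fingertips stand 178 mm ahead of it and the grasp point (between the pads) lies 159 mm ahead of it (robot.grip_depth is the distance from the TCP to the grasp point, in m); z points along the fingers, y is the line along which they close (so a half turn about z gives the same grasp; the last joint's range is limited). The gripper opens to 92 mm and grips with 3 to 60 N. Pads are 19 mm wide; open, the fingers measure 130 mm over their backs; the gripper's body (75 mm by 190 mm) begins 47 mm behind the grasp point.
Start: joints at [-1.291, 0.342, 1.524, -0, 1.275, -0.146], TCP at [0.217, -0.478, 0.405] pointing down, gripper open.
Joint ranges: [-2.53, 2.53], [-0.77, 2.02], [0.04, 2.7], [-1, 4.14], [0.28, 2.66], [-3.11, 3.11]. Speed limits (rad/s): [2.57, 2.57, 3.14, 3.14, 3.14, 3.14].

### API

Orientations are given as [roll, pitch, yaw] about the fixed x, y, z axes, in that order (R = Rz(yaw) Ry(pitch) Rx(roll)).
In Python, from cell import observe, cams, robot, models gives the robot as it stands.
- The arm moves only by the shell command python3 -m jog 'ROWS' [FORCE]. ROWS is JSON, a list of rows, each a list of 3 entries, a list of its own where there are three numbers: the shift along the tool's x, y, z each as a share of 0.4 m, from -1 to 1, then the turn about the tool's z as a share of pi rad, from -1 to 1, then the closure, from 0 (fully open) to 1 (shut). In form: [[[x, y, z], turn, jaw], ...]. A call has 1 to 12 rows; each row is the pose to reach, as a shift and turn from the pose commanded when the call began, along the tool's axes at that moment, turning the shorter way round; what a row does not reach only later rows make up. A row lasts 1/8 s, in which the tool goes at most 62.5 mm and 10.7 degrees, less where a joint would pass 70% of its speed; a pose out of reach is approached as far as the arm can. A call with a number of a shift or a turn outside -1 to 1 is refused whole. A call with a gripper value outside its range is refused whole. The fingers move at their own pace and stop on an object; FORCE is the grip in N (left out, the last holds). Time passes only in rows, so rows that repeat a pose let the fingers close. It gives the time, the measured TCP pose, the force, the opening and the grip force at its end, in the units of the state.
- observe(): the state, without advancing time (a new reading comes with each control period).
- cams.read_camera(name): name is "side" or "top" or "wrist"; returns the picture (384x512x3 uint8, red, green, blue); there is no depth.
- cams.camera_model(name): a dict with "camera_matrix" (3x3 intrinsics, pixels), "k1" (the pictures are not rectified: a ray, as slopes to the right and down, at radius r is drawn at 1 + k1 r^2 times it, then the intrinsics apply), "pose" (4x4, takes a point from camera to world coordinates). Camera axes: x right, y down, z forward; pixel columns grow to the right and rows downward; lengths in m; the calibration is good to about 2 mm. A picture is of the moment at which its call begins: read the wrist's pose just before it. camera_model takes no time and is no camera call; for the wrist camera it gives the pose at the moment of the call.
- robot.hand_in(): hands the job in; it is judged then, once.
Trained networks look in the newest picture that a camera, given by its name, has taken for a name from the list of things; names that differ only in an ending like _2 or _b are one class to them, and where a whole thing is asked for, a point or a joint stands for the part that bears it (a point fixed in the world has none). Each returns a list of dicts, best first, with "confidence" (0 to 1); they miss things now and then, are a little off and sometimes report something else, mostly with a low value. They report only what shows in the picture. A call takes as long as a camera call.
- models.find_in(target, camera): "position" ([x, y, z] in m, in world coordinates, good to about 4 mm: the middle of the surface that is visible of it).
- models.pinpoint(target, camera): "position" ([x, y, z] in m, in world coordinates, good to about 4 mm: a listed point, or the origin of a listed thing).
The state is a dict: "time": time; "qpos": joint angles; "qvel": joint speeds; "joint_efforts": joint torques, N m; "tool_pos": TCP position; "tool_rot": TCP orientation; "contact_force": force on the tool from outside, world axes, zero at the start; "torque": the same for the moment, N m; "opening": finger opening in m; "grip_force": force on a finger pad.
Only numpy, scipy, OpenCV 4.12 (cv2) and the standard library are available. Lean on these libraries where they do the work, as an engineer would, in place of code of your own. Each camera call takes 0.05 s, during which the arm holds its last target. There are 200 camera calls.

### The job

This centrifuge rotor has been dropped and its rim is bent outward in more than one place. Gently slide the gauge's carriage in towards the rotor until it is fully home, then push the rotor round slowly and lightly by one of its arms and feel how hard its rim rubs on the gauge's pointer. Leave the rotor standing still with the middle of its highest spot, where it rubs hardest, right at the pointer and the carriage still home, and leave the two buckets, the rack and the screwdriver alone.

Things in the scene. Friction and masses are not known exactly. Their poses are not given: they have to be found in the camera images.
- centrifuge: Grey bench centrifuge, fixed, 290 mm (x) by 415 mm (y), flat deck 200 mm above the bench. Origin on the bench under the vertical drive axis. +y end: sloping control panel, from 215 mm on. -y end: the lid, standing open behind y = -130 mm, 480 mm high. Round chamber, radius 107 mm, about the axis, with a 5 mm high gasket to radius 117 mm; its floor is 107 mm above the bench.
- rotor: Aluminium four-arm rotor, turning without end either way about the drive axis. Origin on the axis level with the arms' tops, 20 mm above the deck; z up, x along one of four equal arms 90 degrees apart, 18 mm wide, 14 mm deep. Hub radius 24 mm, its nut 10 mm above the arms. Round rim band, radius 85 mm, 4 mm thick, 25 mm below to 5 mm above the arms' tops. Between the arms it is open downward.
- arm (a point): Point in the middle of the top of the rotor's +x arm, 48 mm from the axis: closed gripper tips fit in the open window beside it and push its side there (7 mm pins stick out 5 mm from the arms' sides at 73 mm). Bearing drag at this radius is about 1 N and stops the rotor at once when the push ends.
- gauge: Run-out gauge on a magnetic foot fixed to the deck, 52 by 83 mm, 22 mm high. Origin on the deck under its middle, 163.5 mm from the axis along the centrifuge's +y; its -y points at the axis. On its two rods slides a steel carriage with a 7 mm round-nosed pointer aimed at the rim, 17 mm above the deck; its spring (5 N per mm) gives as the rim pushes it, up to about 8 N.
- nose_home (a point): Fixed point 85.9 mm from the axis where the pointer's nose ends when the carriage is home. The rim is bent out 3.5 mm at its highest spot and 1.8 mm at a lesser one, at unknown places unrelated to the arms. It rubs here within 47 degrees of the highest spot's middle, 27 of the lesser's. The drag felt at 48 mm rises, in stick and slip, to about 9 N at the middle of the highest, 4 N at the lesser.
- carriage (a joint): Travel of the gauge's carriage towards the rotor, m: 0 fully out, 0.022 fully home against the front block, a hard stop. It starts somewhere from 0 to 0.008, needs about 11 N to slide and stays where it is left.
- tab (a point): Middle of the top edge of the outer face (away from the rotor) of the carriage's upright thumb tab, a steel plate 24 mm wide, 6 mm thick, 28 mm high; this point is 52 mm above the deck and moves with the carriage. Push the tab's outer face along the gauge's -y. Behind it nothing stands higher than 24 mm above the deck.
- bucket_a: Loose aluminium rotor bucket standing upright on the bench, 39 mm round, 58 mm high, with two side lugs; origin under its centre. A bystander.
- bucket_b: A second loose bucket, the same. A bystander.
- rack: Loose green plastic tube rack on the bench, 90 by 190 by 45 mm; origin under its centre. A bystander.
- driver: Loose screwdriver lying on the bench, 200 mm long; origin under its middle. A bystander.

How it is judged:
On the way:
1. the gauge carriage is home against its stop (value of joint carriage above 0.02 m), for 0.2 s.
At the end, for the whole second after the job is handed in: The pointer bears on the rotor's rim with more than 6.5 N, which is so within about 20 degrees of the middle of the highest spot and nowhere else; the rotor stands still (under 0.05 rad/s); the carriage is home (joint above 0.020) (contact force between gauge and rotor above 6.5 N and value of joint carriage above 0.02 m and angular speed of rotor below 0.05 rad/s); the robot touches nothing.
It fails at once if the rotor is pushed or pressed with more than 20 N (contact force between the fingers and rotor above 20 N).
It fails at once if the rotor is spun faster than 5 rad/s (angular speed of rotor above 5 rad/s).
It fails at once if the gauge is pushed with more than 40 N (contact force between the fingers and gauge above 40 N).
It fails at once if a bucket, the rack or the screwdriver is moved by more than 20 mm (distance of any of bucket_a, bucket_b, rack, driver from where it was at the start of the episode above 0.02 m).
It also fails if it takes over 72 s, if anything falls off the work surface, if the arm or the gripper's body presses on something with over 40 N, if the wrist force passes 120 N, or if a joint passes its speed limit or range.

## Working session

There is one attempt and no reset: what is moved stays moved. The work goes in short steps, Python scripts to look and compute and a shell command to move; the robot and the scene stay as the last step left them, time stands still between calls to the robot, and variables do not carry over. Pictures are saved under pics/ and viewed, at most 10 in all, crops included, and the job is handed in when it is done.

```bash
mkdir -p pics; ls
python3 - <<'E'
from cell import observe,cams,robot,models
import cv2,numpy as np
s=observe();print(s)
for c in ["top","side"]:
    im=cams.read_camera(c);cv2.imwrite(f"pics/{c}0.png",im[:,:,::-1])
    for t in ["centrifuge","rotor","arm","gauge","tab","nose_home"]:
        try:
            for d in models.pinpoint(t,c)[:3]: print(c,t,np.round(d["position"],4),round(d["confidence"],2), {k:v for k,v in d.items() if k not in("position","confidence")})
        except Exception as e: print(t,e)
E
```

```text
pics
{'time': 0.0, 'qpos': array([-1.29100964e+00,  3.42689362e-01,  1.52505109e+00,  1.29017740e-05,
        1.27536957e+00, -1.46020555e-01]), 'qvel': array([-0.00018035, -0.00046093,  0.00031309,  0.00089153,  0.00084371,
       -0.00083028]), 'joint_efforts': array([ 1.03308135e-03, -4.31243491e+01, -2.44219673e+01,  7.16590066e-02,
        5.57850022e-02, -1.21453668e-04]), 'tool_pos': array([ 0.21682544, -0.47797216,  0.40405017]), 'tool_rot': array([-3.14009323e+00, -2.32986090e-04,  4.25803303e-01]), 'contact_force': array([-0.10276225,  0.36067497,  0.07980075]), 'torque': array([-0.02664402, -0.00806565, -0.02038452]), 'grip_force': 0.0, 'opening': 0.0914893536541361}
top centrifuge [0.5611 0.0689 0.2498] 0.74 {}
top centrifuge [ 0.5129 -0.0849 -0.0018] 0.56 {}
top rotor [ 0.5122 -0.0792  0.2222] 0.75 {}
top arm [ 0.5585 -0.094   0.2193] 0.85 {}
top gauge [0.5579 0.0757 0.1968] 0.89 {}
top tab [0.5593 0.0663 0.2513] 0.61 {}
top nose_home [ 0.5398 -0.0026  0.2151] 0.72 {}
side rotor [ 0.5136 -0.0837  0.2141] 0.85 {}
side arm [ 0.5573 -0.0968  0.2176] 0.97 {}
side gauge [0.5616 0.0757 0.1983] 0.77 {}
side tab [0.5578 0.0691 0.2513] 0.65 {}
side nose_home [0.538  0.0025 0.2193] 0.92 {}
```

View pics/top0.png

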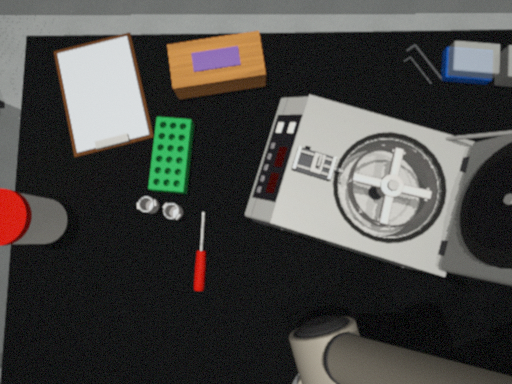

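View pics/side0.png

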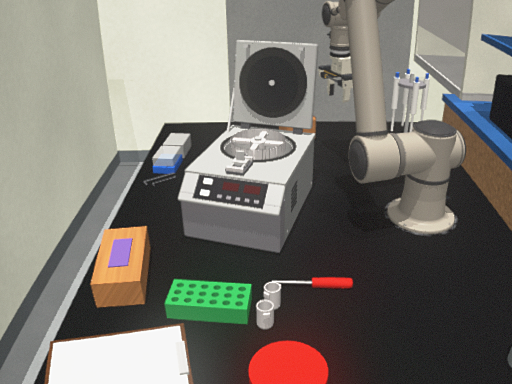

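The top view shows the rotor hub near (392,185), the gauge at (315,163) and the open lid to the right of column 445. The side view shows the arm behind the lid, so I have to cross above it. The axis is about (0.513,-0.082), and the gauge direction is about 74° in world. I'll go up first, with the fingers closing.

```bash
python3 -m jog '[[[0,0,-0.15],0,1],[[0,0,-0.3],0,1],[[0,0,-0.45],0,1],[[0,0,-0.6],0,1],[[0,0,-0.75],0,1],[[0,0,-0.78],0,1],[[0,0,-0.78],0,1]]' 30
```

```text
time: 1.58
tool_pos: [0.2168, -0.478, 0.7174]
tool_rot: [3.139, 0.0, 0.426]
contact_force: [-0.2, -0.7, -0.9]
opening: 0.0266
grip_force: 0.0
```

```bash
python3 -m jog '[[[0.12,-0.08,0],-0.05,1],[[0.24,-0.16,0],-0.1,1],[[0.36,-0.235,0],-0.15,1],[[0.48,-0.315,0],-0.2,1],[[0.6,-0.39,0],-0.25,1],[[0.714,-0.467,0],-0.2745,1]]'
```

```text
time: 2.33
tool_pos: [0.4007, -0.1884, 0.7153]
tool_rot: [-3.139, -0.001, 1.292]
contact_force: [1.2, -0.6, -0.9]
opening: 0.0005
grip_force: 0.0
```

```bash
python3 -m jog '[[[0.15,0.06,0],0,1],[[0.3,0.12,0],0,1],[[0.45,0.18,0],0,1],[[0.52,0.18,0.1],0,1],[[0.52,0.18,0.22],0,1],[[0.52,0.18,0.28],0,1],[[0.52,0.18,0.28],0,1]]'
python3 - <<'E'
from cell import observe,cams,robot,models
import cv2,numpy as np
im=cams.read_camera("wrist");m=cams.camera_model("wrist");print(np.round(m["pose"],3),m["camera_matrix"],m["k1"])
np.savez("w1.npz",im=im,pose=m["pose"],K=m["camera_matrix"],k1=m["k1"])
cv2.imwrite("pics/w1.png",im[:,:,::-1])
for t in ["centrifuge","rotor","arm","gauge","tab","nose_home"]:
    for d in models.pinpoint(t,"wrist")[:2]: print(t,np.round(d["position"],4),round(d["confidence"],2))
E
```

```text
time: 3.2
tool_pos: [0.527, -0.0102, 0.6019]
tool_rot: [-3.135, 0.001, 1.288]
contact_force: [-0.0, -0.3, 1.1]
opening: 0.0005
grip_force: 0.0
[[ 0.96  -0.266 -0.083  0.548]
 [-0.278 -0.921 -0.272  0.063]
 [-0.004  0.285 -0.959  0.584]
 [ 0.     0.     0.     1.   ]] [[278.18879198   0.         253.22767216]
 [  0.         278.18879198 194.84290108]
 [  0.           0.           1.        ]] -0.060827646506294165
centrifuge [ 0.5113 -0.0854  0.0017] 0.64
rotor [ 0.5111 -0.0886  0.224 ] 0.83
arm [ 0.5599 -0.0922  0.2221] 0.87
gauge [0.5602 0.07   0.1989] 0.78
tab [0.5572 0.0736 0.2501] 0.93
```

View pics/w1.png

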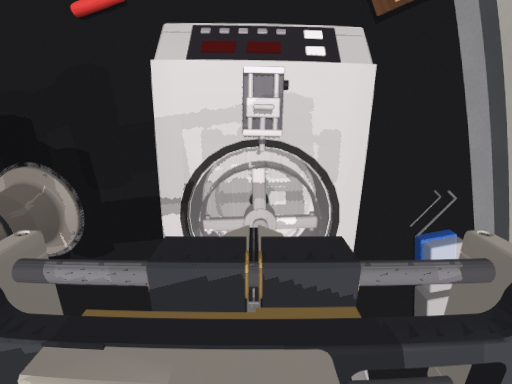

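The wrist view shows the deck square with the image. The hub is at (261,213), the horizontal arms lie along row 221 from (205) to (317), and the upper arm runs up column 259. The tab is at (263,106) and the gauge ends are at rows 69 and 132.

```bash
cat > h.py <<'E'
import numpy as np,cv2
def px2w(p,z,pose,K,k1):
    q=(np.asarray(p,float)-[K[0,2],K[1,2]])/K[0,0]
    r=np.linalg.norm(q)
    u=r
    for _ in range(20): u=r/(1+k1*u*u)
    q=q*u/r
    d=pose[:3,:3]@np.array([q[0],q[1],1]);o=pose[:3,3]
    return o+d*(z-o[2])/d[2]
E
python3 - <<'E'
from h import *
w=np.load("w1.npz");P=(w["pose"],w["K"],float(w["k1"]))
for n,p,z in [("nut",(261,213),.23),("armL",(205,221),.22),("armR",(317,221),.22),("gaskL",(181,212),.205),("gaskR",(339,212),.205),("gaskT",(262,140),.205),("gfar",(263,69),.222),("gnear",(263,132),.222),("tab",(263,106),.252),("deckTL",(155,70),.2),("deckL2",(160,200),.2),("deckTR",(370,70),.2),("deckR2",(362,200),.2)]:
    print(n,np.round(px2w(p,z,*P)[:2],4))
im=w["im"][55:255,160:360]
cv2.imwrite("pics/w1c.png",cv2.resize(im[:,:,::-1],(600,600),interpolation=cv2.INTER_CUBIC))
E
```

```text
nut [ 0.5203 -0.0649]
armL [ 0.4404 -0.0582]
armR [ 0.5921 -0.102 ]
gaskL [ 0.4068 -0.0402]
gaskR [ 0.6279 -0.1041]
gaskT [0.5479 0.0263]
gfar [0.5723 0.1099]
gnear [0.5519 0.0374]
tab [0.5595 0.0677]
deckTL [0.4394 0.1517]
deckL2 [ 0.3817 -0.0156]
deckTR [0.7073 0.0744]
deckR2 [ 0.6652 -0.0974]
```

View pics/w1c.png

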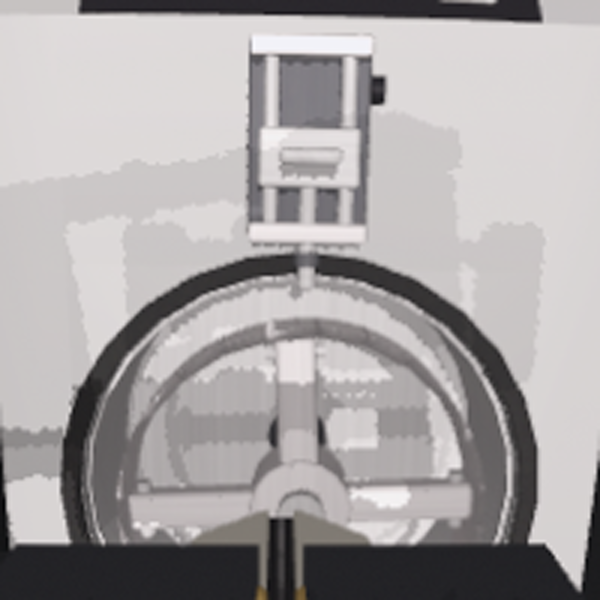

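```bash
python3 -m jog '[[[0.14,0.02,0],0,1],[[0.27,0.02,0.05],0,1],[[0.27,0.02,0.18],0,1],[[0.27,0.02,0.31],0,1],[[0.27,0.02,0.42],0,1],[[0.27,0.02,0.46],0,1],[[0.27,0.02,0.48],0,1],[[0.27,0.02,0.48],0,1]]'
python3 - <<'E'
from cell import observe,cams,robot,models
import cv2,numpy as np
im=cams.read_camera("wrist");im2=cams.read_camera("side")
cv2.imwrite("pics/w2.png",np.hstack([cv2.resize(im,(400,300)),cv2.resize(im2[80:280,120:387],(400,300))])[:,:,::-1])
for c in ["wrist","side","top"]:
    for t in ["tab"]:
        for d in models.pinpoint(t,c)[:2]: print(c,t,np.round(d["position"],4),round(d["confidence"],2))
print(observe()["contact_force"],observe()["tool_pos"])
E
```

```text
time: 4.55
tool_pos: [0.5649, 0.0911, 0.413]
tool_rot: [3.141, -0.0, 1.288]
contact_force: [0.6, -0.9, -0.9]
opening: 0.0003
grip_force: 0.0
side tab [0.5565 0.0677 0.2513] 0.44
top tab [0.5593 0.0663 0.2513] 0.61
[-0.05495552  0.35528002  0.14253775] [0.56487565 0.09110949 0.41361892]
```

View pics/w2.png

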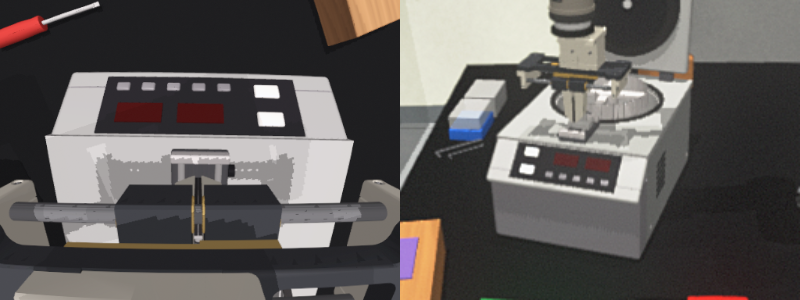

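The fingers stand behind the tab and over the gauge foot, clear and centred. I'll push gently along tool -x.

```bash
python3 -m jog '[[[-0.01,0,0],0,1],[[-0.02,0,0],0,1],[[-0.024,0,0],0,1],[[-0.028,0,0],0,1],[[-0.032,0,0],0,1]]'; python3 -m jog '[[[-0.004,0,0],0,1],[[-0.008,0,0],0,1],[[-0.011,0,0],0,1]]';python3 -m jog '[[[-0.004,0,0],0,1],[[-0.008,0,0],0,1],[[-0.011,0,0],0,1]]'
```

```text
time: 5.42
tool_pos: [0.5615, 0.0801, 0.4129]
tool_rot: [3.141, -0.004, 1.288]
contact_force: [3.5, 11.1, -2.4]
opening: 0.0004
grip_force: 5.5
time: 5.8
tool_pos: [0.5603, 0.0764, 0.4129]
tool_rot: [3.141, -0.005, 1.289]
contact_force: [2.6, 10.9, -0.7]
opening: 0.0005
grip_force: 5.6
time: 6.18
tool_pos: [0.559, 0.0722, 0.4129]
tool_rot: [3.141, -0.005, 1.289]
contact_force: [3.8, 10.5, -1.2]
opening: 0.0003
grip_force: 5.6
```

```bash
python3 -m jog '[[[-0.004,0,0],0,1],[[-0.008,0,0],0,1],[[-0.01,0,0],0,1]]'; python3 -m jog '[[[-0.003,0,0],0,1],[[-0.006,0,0],0,1]]';python3 -m jog '[[[-0.003,0,0],0,1],[[-0.005,0,0],0,1]]'
```

```text
time: 6.55
tool_pos: [0.5579, 0.0684, 0.4128]
tool_rot: [3.141, -0.005, 1.289]
contact_force: [2.9, 10.7, 0.4]
opening: 0.0002
grip_force: 5.5
time: 6.8
tool_pos: [0.5572, 0.0661, 0.4129]
tool_rot: [3.141, -0.005, 1.289]
contact_force: [2.5, 10.7, -0.4]
opening: 0.0004
grip_force: 5.6
time: 7.05
tool_pos: [0.5569, 0.0651, 0.4129]
tool_rot: [3.141, -0.008, 1.289]
contact_force: [5.3, 17.2, -0.7]
opening: 0.0004
grip_force: 9.2
```

```bash
python3 -m jog '[[[-0.001,0,0],0,1],[[-0.002,0,0],0,1]]';python3 -m jog '[[[-0.001,0,0],0,1],[[-0.001,0,0],0,1]]'
```

```text
time: 7.3
tool_pos: [0.5567, 0.0649, 0.4129]
tool_rot: [3.141, -0.009, 1.29]
contact_force: [6.1, 20.2, -1.9]
opening: 0.0004
grip_force: 10.1
time: 7.55
tool_pos: [0.5567, 0.0648, 0.4129]
tool_rot: [3.14, -0.01, 1.29]
contact_force: [5.9, 20.4, -1.8]
opening: 0.0006
grip_force: 10.4
```

```bash
python3 -m jog '[[[-0.002,0,0],0,1],[[-0.003,0,0],0,1],[[-0.003,0,0],0,1]]';python3 -m jog '[[[-0.002,0,0],0,1],[[-0.003,0,0],0,1],[[-0.003,0,0],0,1]]'
```

```text
time: 7.92
tool_pos: [0.5565, 0.0643, 0.413]
tool_rot: [3.14, -0.012, 1.29]
contact_force: [8.1, 23.7, -2.6]
opening: 0.0001
grip_force: 12.5
time: 8.3
tool_pos: [0.5563, 0.0639, 0.413]
tool_rot: [3.14, -0.014, 1.291]
contact_force: [9.0, 28.8, -3.0]
opening: 0.0003
grip_force: 14.6
```

The carriage is home: it took 30 N against the stop, more than the 19 N that sliding plus spring could give. Now I'll back off, lift, and hover over the window beside the arm that points at the gauge.

```bash
python3 -m jog '[[[0.02,0,0],0,1],[[0.04,0,0],0,1],[[0.04,0,-0.08],0,1],[[0.0,0,-0.15],0,1],[[-0.13,0.05,-0.15],0,1],[[-0.25,0.081,-0.15],0,1],[[-0.257,0.081,-0.15],0,1],[[-0.257,0.081,-0.08],0,1],[[-0.257,0.081,-0.03],0,1],[[-0.257,0.081,-0.03],0,1],[[-0.257,0.081,-0.03],0,1]]'
python3 - <<'E'
from cell import observe,cams,robot,models
import cv2,numpy as np
ims=[cams.read_camera(c) for c in("wrist","side","top")]
for c in ["side","top"]:
    for t in ["tab","rotor","arm","carriage"]:
        for d in models.pinpoint(t,c)[:1] if t!="carriage" else []: print(c,t,np.round(d["position"],4),round(d["confidence"],2))
a=cv2.resize(ims[1][110:180,200:310],(440,280),interpolation=cv2.INTER_CUBIC)
b=cv2.resize(ims[2][120:260,300:450],(300,280),interpolation=cv2.INTER_CUBIC)
cv2.imwrite("pics/w3.png",np.hstack([a,b])[:,:,::-1]); cv2.imwrite("pics/w3w.png",ims[0][:,:,::-1])
s=observe();print(s["contact_force"],s["tool_pos"],s["tool_rot"])
E
```

```text
time: 9.68
tool_pos: [0.558, -0.0485, 0.4257]
tool_rot: [3.14, 0.0, 1.289]
contact_force: [-0.1, 0.2, 0.3]
opening: 0.0003
grip_force: 0.0
side tab [0.5553 0.0551 0.2503] 0.71
side rotor [ 0.5122 -0.0845  0.216 ] 0.56
side arm [ 0.5608 -0.0944  0.2197] 0.89
top tab [0.558  0.0543 0.2527] 0.58
top rotor [ 0.5141 -0.0815 -0.001 ] 0.55
[-0.05667705 -0.04453539  0.02882124] [ 0.55783161 -0.04891001  0.42487563] [3.14129007e+00 9.51016202e-05 1.28812570e+00]
```

View pics/w3.png

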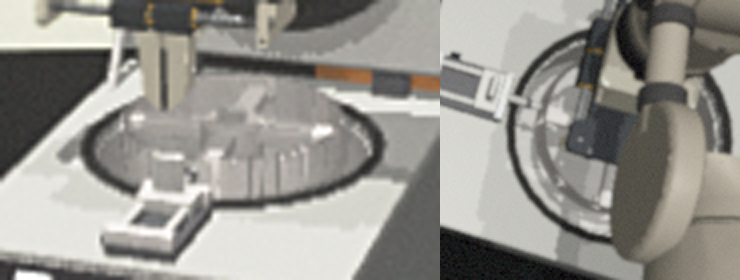

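View pics/w3w.png

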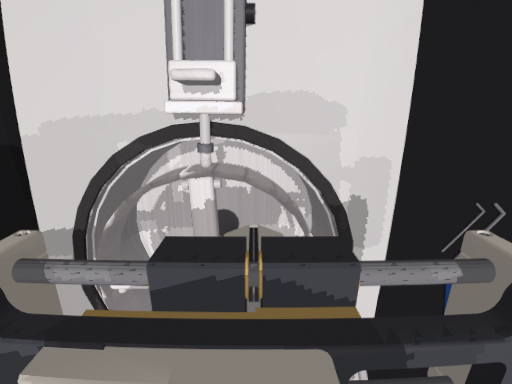

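The wrist view shows the carriage against the front block. The arm runs from (203,180) to (214,235), left of the fingers at column 253, and the rim arc passes (205,163) and (308,215). I'll check the clearances numerically.

Run:
```python
from h import *
from cell import cams,observe
m=cams.camera_model("wrist");P=(m["pose"],m["camera_matrix"],m["k1"]);s=observe();T=s["tool_pos"][:2];y=s["tool_rot"][2]
ex=np.array([np.cos(y),np.sin(y)]);ey=np.array([np.sin(y),-np.cos(y)])
for n,p,z in [("armR",(218,235),.22),("armR",(214,190),.22),("armL",(190,188),.22),("armL",(196,235),.22),("pinR",(219,184),.213),("rim",(205,163),.225),("rim",(160,174),.225),("rim",(250,172),.225),("rim",(290,195),.225),("rim",(308,218),.225),("rim",(118,205),.225)]:
    w=px2w(p,z,*P)[:2]; d=w-T; print(n,np.round(w,4),"tool",np.round([d@ex*1e3,d@ey*1e3],1), "r",np.round(np.linalg.norm(w-[.515,-.0825])*1e3,1))
im=cv2.imread("pics/w3w.png")[130:250,80:330]
cv2.imwrite("pics/w3z.png",cv2.resize(im,(800,384),interpolation=cv2.INTER_CUBIC))
```

```text
armR [ 0.5303 -0.0501] tool [ -8.8 -26.2] r 35.8
armR [ 0.5383 -0.017 ] tool [ 25.2 -27.7] r 69.5
armL [ 0.5227 -0.011 ] tool [ 26.6 -44.3] r 71.9
armL [ 0.5148 -0.0457] tool [ -8.9 -42.2] r 36.8
pinR [ 0.5416 -0.0154] tool [ 27.7 -25. ] r 72.2
rim [0.5395 0.0032] tool [ 44.9 -32.2] r 89.1
rim [0.5082 0.0047] tool [ 37.6 -62.7] r 87.4
rim [ 0.5661 -0.0108] tool [38.9 -2.7] r 88.0
rim [ 0.5876 -0.0336] tool [23.1 24.3] r 87.6
rim [ 0.5957 -0.0532] tool [ 6.4 37.5] r 85.8
rim [ 0.4716 -0.0075] tool [ 15.7 -94.4] r 86.7
```

View pics/w3z.png

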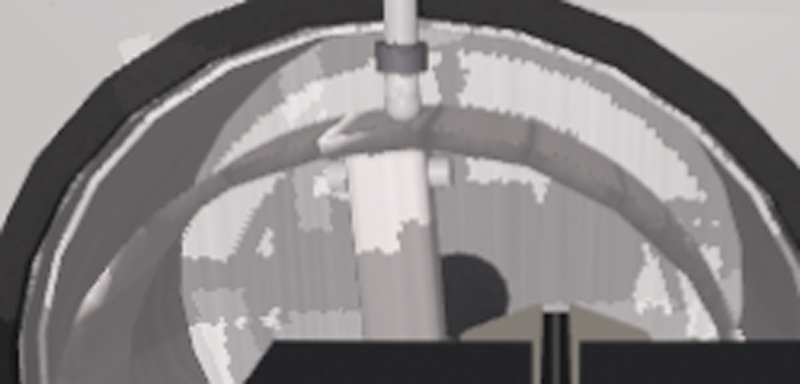

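```bash
python3 -m jog '[[[0,-0.005,0.03],0,1],[[0,-0.005,0.05],0,1],[[0,-0.005,0.055],0,1],[[0,-0.005,0.06],0,1]]'; python3 -m jog '[[[0,0,0.003],0,1],[[0,0,0.006],0,1],[[0,0,0.009],0,1]]'; python3 -m jog '[[[0,0,0.002],0,1],[[0,0,0.003],0,1]]'
```

```text
time: 10.62
tool_pos: [0.556, -0.0484, 0.4005]
tool_rot: [-3.142, 0.0, 1.288]
contact_force: [-0.1, 0.2, 0.2]
opening: 0.0005
grip_force: 0.0
time: 11.0
tool_pos: [0.5559, -0.0483, 0.3972]
tool_rot: [3.141, 0.0, 1.288]
contact_force: [0.3, 0.0, -0.1]
opening: 0.0006
grip_force: 0.0
time: 11.25
tool_pos: [0.5559, -0.0483, 0.3959]
tool_rot: [-3.142, 0.0, 1.288]
contact_force: [-0.6, -0.5, -0.5]
opening: 0.0004
grip_force: 0.0
```

```bash
python3 -m jog '[[[0,0,0.012],0,1],[[0,0,0.025],0,1],[[0,0,0.025],0,1]]'; for i in 1; do python3 -m jog '[[[0.0038,-0.0059,0],-0.0167,1],[[0.0072,-0.0119,0],-0.0333,1]]'; done;  python3 -m jog '[[[0.0038,-0.0059,0],-0.0167,1],[[0.0072,-0.0119,0],-0.0333,1]]'; python3 -m jog '[[[0.0038,-0.0059,0],-0.0167,1],[[0.0072,-0.0119,0],-0.0333,1],[[0.0104,-0.0181,0],-0.05,1],[[0.0132,-0.0245,0],-0.0667,1]]'
```

```text
time: 11.62
tool_pos: [0.5558, -0.0483, 0.3852]
tool_rot: [-3.14, 0.0, 1.288]
contact_force: [-0.3, -0.1, 0.0]
opening: 0.0001
grip_force: 0.0
time: 11.88
tool_pos: [0.5522, -0.0442, 0.3859]
tool_rot: [3.142, 0.0, 1.394]
contact_force: [-0.2, 0.9, 0.2]
opening: 0.0004
grip_force: 0.0
time: 12.12
tool_pos: [0.5481, -0.0406, 0.3861]
tool_rot: [3.141, 0.0, 1.499]
contact_force: [0.9, -0.3, 0.1]
opening: 0.0001
grip_force: 0.4
time: 12.62
tool_pos: [0.5388, -0.0345, 0.3862]
tool_rot: [3.14, 0.0, 1.709]
contact_force: [0.6, 1.2, 0.7]
opening: 0.0003
grip_force: 0.7
```

```bash
python3 -m jog '[[[0.0038,-0.0059,0],-0.0167,1],[[0.0072,-0.0119,0],-0.0333,1],[[0.0104,-0.0181,0],-0.05,1],[[0.0132,-0.0245,0],-0.0667,1]]' | grep -v opening;  python3 -m jog '[[[0.0038,-0.0059,0],-0.0167,1],[[0.0072,-0.0119,0],-0.0333,1],[[0.0104,-0.0181,0],-0.05,1],[[0.0132,-0.0245,0],-0.0667,1]]'| grep -v opening; python3 -m jog '[[[0.0038,-0.0059,0],-0.0167,1],[[0.0072,-0.0119,0],-0.0333,1],[[0.0104,-0.0181,0],-0.05,1],[[0.0132,-0.0245,0],-0.0667,1]]'| grep -v opening
```

```text
time: 13.12
tool_pos: [0.5283, -0.0305, 0.3863]
tool_rot: [3.14, 0.0, 1.918]
contact_force: [1.6, 0.7, 0.4]
grip_force: 0.7
time: 13.62
tool_pos: [0.5173, -0.0288, 0.3863]
tool_rot: [3.14, 0.0, 2.128]
contact_force: [-0.1, 0.9, 1.0]
grip_force: 0.8
time: 14.12
tool_pos: [0.5061, -0.0294, 0.3863]
tool_rot: [3.14, 0.0, 2.337]
contact_force: [0.6, 2.7, 1.5]
grip_force: 1.1
```

```bash
python3 -m jog '[[[0.0038,-0.0059,0],-0.0167,1],[[0.0072,-0.0119,0],-0.0333,1],[[0.0104,-0.0181,0],-0.05,1],[[0.0132,-0.0245,0],-0.0667,1]]' | grep -v opening;  python3 -m jog '[[[0.0038,-0.0059,0],-0.0167,1],[[0.0072,-0.0119,0],-0.0333,1],[[0.0104,-0.0181,0],-0.05,1],[[0.0132,-0.0245,0],-0.0667,1]]'| grep -v opening; python3 -m jog '[[[0.0038,-0.0059,0],-0.0167,1],[[0.0072,-0.0119,0],-0.0333,1],[[0.0104,-0.0181,0],-0.05,1],[[0.0132,-0.0245,0],-0.0667,1]]'| grep -v opening
```

```text
time: 14.62
tool_pos: [0.4952, -0.0324, 0.3862]
tool_rot: [3.141, 0.0, 2.547]
contact_force: [-0.0, 0.9, 2.1]
grip_force: 0.9
time: 15.12
tool_pos: [0.4853, -0.0376, 0.3862]
tool_rot: [3.141, 0.0, 2.756]
contact_force: [-0.5, 2.2, 2.0]
grip_force: 0.9
time: 15.62
tool_pos: [0.4767, -0.0447, 0.3861]
tool_rot: [3.141, -0.0, 2.966]
contact_force: [-0.6, 1.5, 2.3]
grip_force: 0.9
```

```bash
python3 -m jog '[[[0.0038,-0.0059,0],-0.0167,1],[[0.0072,-0.0119,0],-0.0333,1],[[0.0104,-0.0181,0],-0.05,1],[[0.0132,-0.0245,0],-0.0667,1]]' | grep -v opening;  python3 -m jog '[[[-0.0055,0.0075,0],0.0222,1],[[-0.0055,0.0075,-0.05],0.0222,1],[[-0.02,0.008,-0.1],0.07,1],[[-0.04,0.012,-0.1],0.13,1],[[-0.06,0.016,-0.1],0.19,1],[[-0.085,0.02,-0.1],0.25,1],[[-0.11,0.022,-0.1],0.31,1],[[-0.13,0.024,-0.1],0.36,1],[[-0.15,0.026,-0.1],0.42,1],[[-0.17,0.028,-0.1],0.48,1],[[-0.1943,0.028,-0.1],0.5278,1],[[-0.1943,0.028,-0.1],0.5278,1]]'
```

```text
time: 16.12
tool_pos: [0.4697, -0.0535, 0.3861]
tool_rot: [3.141, -0.0, -3.108]
contact_force: [-1.3, 1.8, 2.3]
grip_force: 0.9
time: 17.62
tool_pos: [0.5476, -0.0399, 0.4257]
tool_rot: [-3.142, 0.0, 1.517]
contact_force: [-0.8, -0.4, 0.1]
opening: 0.0003
grip_force: 0.0
```

```bash
python3 -m jog '[[[0,0,0.03],0,1],[[0,0,0.055],0,1],[[0,0,0.063],0,1],[[0,0,0.071],0,1]]'|grep -v open;python3 -m jog '[[[0,0,0.004],0,1],[[0,0,0.008],0,1]]'|grep -v open
```

```text
time: 18.12
tool_pos: [0.5472, -0.04, 0.3973]
tool_rot: [-3.142, 0.0, 1.516]
contact_force: [0.1, 0.1, -0.6]
grip_force: 0.0
time: 18.38
tool_pos: [0.5473, -0.04, 0.3944]
tool_rot: [3.141, 0.0, 1.516]
contact_force: [0.0, 0.1, 0.3]
grip_force: 0.0
```

```bash
python3 -m jog '[[[0,0,0.012],0,1],[[0,0,0.021],0,1],[[0.0038,-0.0059,0.021],-0.0167,1],[[0.0072,-0.0119,0.021],-0.0333,1],[[0.0104,-0.0181,0.021],-0.05,1],[[0.0132,-0.0245,0.021],-0.0667,1]]' | grep -v opening;  python3 -m jog '[[[0.0038,-0.0059,0],-0.0167,1],[[0.0072,-0.0119,0],-0.0333,1],[[0.0104,-0.0181,0],-0.05,1],[[0.0132,-0.0245,0],-0.0667,1]]'| grep -v opening; python3 -m jog '[[[0.0038,-0.0059,0],-0.0167,1],[[0.0072,-0.0119,0],-0.0333,1],[[0.0104,-0.0181,0],-0.05,1],[[0.0132,-0.0245,0],-0.0667,1]]'| grep -v opening; python3 -m jog '[[[0.0038,-0.0059,0],-0.0167,1],[[0.0072,-0.0119,0],-0.0333,1],[[0.0104,-0.0181,0],-0.05,1],[[0.0132,-0.0245,0],-0.0667,1]]'| grep -v opening
```

```text
time: 19.12
tool_pos: [0.5378, -0.0341, 0.3858]
tool_rot: [3.141, 0.0, 1.727]
contact_force: [0.4, -0.3, 0.9]
grip_force: 0.4
time: 19.62
tool_pos: [0.5275, -0.0303, 0.386]
tool_rot: [3.14, 0.0, 1.936]
contact_force: [2.9, 1.2, 0.3]
grip_force: 0.8
time: 20.12
tool_pos: [0.5165, -0.0287, 0.3862]
tool_rot: [3.14, 0.001, 2.146]
contact_force: [1.0, 2.5, 2.2]
grip_force: 1.1
time: 20.62
tool_pos: [0.5056, -0.0292, 0.3864]
tool_rot: [3.138, 0.001, 2.355]
contact_force: [5.0, 6.0, 1.4]
grip_force: 3.3
```

```bash
python3 -m jog '[[[0.0038,-0.0059,0],-0.0167,1],[[0.0072,-0.0119,0],-0.0333,1]]' | egrep 'rot|force';python3 -m jog '[[[0.0038,-0.0059,0],-0.0167,1],[[0.0072,-0.0119,0],-0.0333,1]]' | egrep 'rot|force';python3 -m jog '[[[0.0038,-0.0059,0],-0.0167,1],[[0.0072,-0.0119,0],-0.0333,1]]' | egrep 'rot|force';python3 -m jog '[[[0.0038,-0.0059,0],-0.0167,1],[[0.0072,-0.0119,0],-0.0333,1]]' | egrep 'rot|force'
```

```text
tool_rot: [3.14, 0.001, 2.46]
contact_force: [-0.9, 1.4, 3.8]
grip_force: 2.0
tool_rot: [3.14, 0.0, 2.565]
contact_force: [-0.3, 2.6, 4.3]
grip_force: 2.1
tool_rot: [3.136, 0.002, 2.669]
contact_force: [5.7, 11.4, 2.9]
grip_force: 5.5
tool_rot: [3.141, 0.0, 2.774]
contact_force: [-1.3, 2.3, 4.8]
grip_force: 1.9
```

```bash
(python3 -m jog '[[[0.0026,-0.0039,0],-0.0111,1]]';python3 -m jog '[[[0.0026,-0.0039,0],-0.0111,1]]';python3 -m jog '[[[0.0026,-0.0039,0],-0.0111,1]]';python3 -m jog '[[[0.0026,-0.0039,0],-0.0111,1]]';python3 -m jog '[[[0.0026,-0.0039,0],-0.0111,1]]';python3 -m jog '[[[0.0026,-0.0039,0],-0.0111,1]]';python3 -m jog '[[[0.0026,-0.0039,0],-0.0111,1]]';python3 -m jog '[[[0.0026,-0.0039,0],-0.0111,1]]') | egrep 'pos|rot|force'
```

```text
tool_pos: [0.483, -0.0391, 0.3863]
tool_rot: [3.141, 0.0, 2.809]
contact_force: [-1.7, 1.6, 3.8]
grip_force: 1.9
tool_pos: [0.4816, -0.0401, 0.3863]
tool_rot: [3.14, 0.001, 2.843]
contact_force: [-0.0, 5.3, 4.4]
grip_force: 3.3
tool_pos: [0.4804, -0.0408, 0.3864]
tool_rot: [3.139, 0.001, 2.878]
contact_force: [0.3, 8.7, 3.4]
grip_force: 4.2
tool_pos: [0.4789, -0.0421, 0.3864]
tool_rot: [3.139, 0.001, 2.913]
contact_force: [-1.5, 2.2, 3.1]
grip_force: 1.5
tool_pos: [0.4774, -0.0439, 0.3862]
tool_rot: [3.141, 0.0, 2.948]
contact_force: [-1.3, 0.5, 3.1]
grip_force: 1.6
tool_pos: [0.476, -0.0454, 0.3862]
tool_rot: [3.141, 0.0, 2.983]
contact_force: [-0.1, 1.7, 3.6]
grip_force: 1.6
tool_pos: [0.4747, -0.0468, 0.3862]
tool_rot: [3.141, 0.0, 3.018]
contact_force: [-1.2, 1.7, 3.3]
grip_force: 1.6
tool_pos: [0.4735, -0.0482, 0.3862]
tool_rot: [3.141, 0.0, 3.052]
contact_force: [-1.1, 2.1, 3.8]
grip_force: 1.9
```

```bash
(python3 -m jog '[[[0.0026,-0.0039,0],-0.0111,1]]';python3 -m jog '[[[0.0026,-0.0039,0],-0.0111,1]]';python3 -m jog '[[[0.0026,-0.0039,0],-0.0111,1]]';python3 -m jog '[[[0.0026,-0.0039,0],-0.0111,1]]';python3 -m jog '[[[0.0026,-0.0039,0],-0.0111,1]]';python3 -m jog '[[[0.0026,-0.0039,0],-0.0111,1]]';python3 -m jog '[[[0.0026,-0.0039,0],-0.0111,1]]';python3 -m jog '[[[0.0026,-0.0039,0],-0.0111,1]]';python3 -m jog '[[[0.0026,-0.0039,0],-0.0111,1]]';python3 -m jog '[[[0.0026,-0.0039,0],-0.0111,1]]') | egrep 'rot|force'|paste - - -
```

```text
tool_rot: [3.141, 0.0, 3.087]	contact_force: [-1.6, 2.8, 3.9]	grip_force: 2.5
tool_rot: [3.14, 0.0, 3.122]	contact_force: [-1.0, 5.9, 3.8]	grip_force: 3.3
tool_rot: [3.141, 0.0, -3.126]	contact_force: [-0.8, 2.0, 3.2]	grip_force: 1.7
tool_rot: [3.141, -0.0, -3.091]	contact_force: [-0.7, 2.2, 3.5]	grip_force: 1.6
tool_rot: [3.141, -0.0, -3.056]	contact_force: [-2.5, 1.0, 3.9]	grip_force: 1.6
tool_rot: [3.141, -0.0, -3.022]	contact_force: [-1.9, 2.1, 3.0]	grip_force: 2.0
tool_rot: [3.141, -0.0, -2.987]	contact_force: [-1.7, 1.9, 3.9]	grip_force: 1.9
tool_rot: [3.141, -0.0, -2.952]	contact_force: [-1.9, 0.6, 3.5]	grip_force: 1.8
tool_rot: [3.141, -0.0, -2.917]	contact_force: [-1.2, 0.6, 2.9]	grip_force: 1.7
tool_rot: [3.141, -0.0, -2.882]	contact_force: [-1.6, 0.9, 3.5]	grip_force: 1.7
```

```bash
python3 -m jog '[[[-0.0055,0.0075,0],0.0222,1],[[-0.0055,0.0075,-0.05],0.0222,1],[[-0.0055,0.0075,-0.1],0.0222,1],[[-0.01,0.02,-0.1],0.08,1],[[-0.0199,0.031,-0.1],0.14,1],[[-0.0199,0.031,-0.1],0.2,1],[[-0.0199,0.031,-0.1],0.26,1],[[-0.0199,0.031,-0.1],0.32,1],[[-0.0199,0.031,-0.1],0.38,1],[[-0.0199,0.031,-0.1],0.44,1],[[-0.0199,0.031,-0.1],0.4856,1],[[-0.0199,0.031,-0.1],0.4856,1]]'
python3 - <<'E'
from cell import observe,cams,robot,models
import cv2,numpy as np
im=cams.read_camera("wrist");cv2.imwrite("pics/w4.png",im[:,:,::-1])
E
```

```text
time: 25.38
tool_pos: [0.4689, -0.0505, 0.4258]
tool_rot: [-3.142, 0.0, 1.876]
contact_force: [0.0, -0.6, 0.1]
opening: 0.0002
grip_force: 0.0
```

View pics/w4.png

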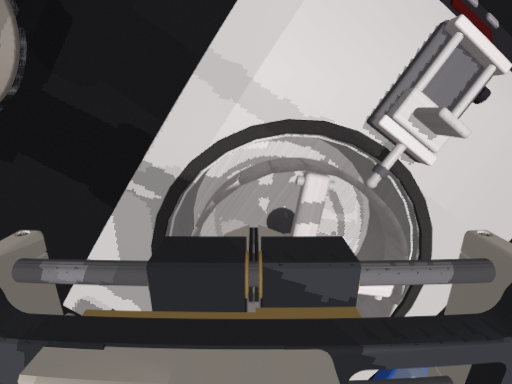

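The picture shows the arm to the right of the fingers, with its left edge from (302,180) to (293,235), and the window below is clear. I'll lower in and sweep clockwise with fine sampling.

```bash
python3 -m jog '[[[0,0.004,0.03],0,1],[[0,0.004,0.055],0,1],[[0,0.004,0.063],0,1],[[0,0.004,0.071],0,1]]'|grep force;python3 -m jog '[[[0,0,0.004],0,1],[[0,0,0.008],0,1]]'|egrep 'pos|force'
```

```text
contact_force: [0.2, 0.4, -0.2]
grip_force: 0.0
tool_pos: [0.4705, -0.0501, 0.3944]
contact_force: [-0.3, 0.3, -0.1]
grip_force: 0.0
```

```bash
python3 -m jog '[[[0,0,0.012],0,1],[[0,0,0.021],0,1],[[0.0027,0.0039,0.021],0.0111,1],[[0.0053,0.0079,0.021],0.0222,1]]' | egrep 'rot|force'|paste - - -
(python3 -m jog '[[[0.0027,0.0039,0],0.0111,1]]';python3 -m jog '[[[0.0027,0.0039,0],0.0111,1]]';python3 -m jog '[[[0.0027,0.0039,0],0.0111,1]]';python3 -m jog '[[[0.0027,0.0039,0],0.0111,1]]';python3 -m jog '[[[0.0027,0.0039,0],0.0111,1]]';python3 -m jog '[[[0.0027,0.0039,0],0.0111,1]]';python3 -m jog '[[[0.0027,0.0039,0],0.0111,1]]';python3 -m jog '[[[0.0027,0.0039,0],0.0111,1]]';python3 -m jog '[[[0.0027,0.0039,0],0.0111,1]]';python3 -m jog '[[[0.0027,0.0039,0],0.0111,1]]') | egrep 'pos|rot|force'|paste - - - -
```

```text
tool_rot: [-3.141, -0.0, 1.804]	contact_force: [-0.0, 0.5, -0.2]	grip_force: 0.0
tool_pos: [0.4741, -0.0457, 0.3857]	tool_rot: [-3.141, 0.0, 1.769]	contact_force: [0.6, 0.2, 0.2]	grip_force: 0.0
tool_pos: [0.4754, -0.0443, 0.3857]	tool_rot: [-3.141, 0.0, 1.734]	contact_force: [0.0, -0.7, 0.2]	grip_force: 0.0
tool_pos: [0.4768, -0.043, 0.3857]	tool_rot: [-3.141, 0.0, 1.699]	contact_force: [-0.2, -0.3, -0.8]	grip_force: 0.0
tool_pos: [0.4782, -0.0417, 0.3857]	tool_rot: [-3.141, 0.0, 1.664]	contact_force: [-0.8, 0.2, -0.3]	grip_force: 0.0
tool_pos: [0.4796, -0.0405, 0.3857]	tool_rot: [-3.141, 0.0, 1.629]	contact_force: [-0.2, -1.2, 0.2]	grip_force: 0.0
tool_pos: [0.4811, -0.0393, 0.3857]	tool_rot: [-3.141, 0.0, 1.594]	contact_force: [-0.7, -1.3, 0.4]	grip_force: 0.4
tool_pos: [0.4825, -0.0382, 0.3857]	tool_rot: [-3.141, 0.0, 1.559]	contact_force: [-1.7, -1.2, 0.6]	grip_force: 0.4
tool_pos: [0.4841, -0.0372, 0.3857]	tool_rot: [-3.141, 0.0, 1.525]	contact_force: [-1.3, -0.3, 0.6]	grip_force: 0.5
tool_pos: [0.4857, -0.0362, 0.3857]	tool_rot: [-3.141, 0.0, 1.49]	contact_force: [-1.8, 0.4, 0.7]	grip_force: 0.7
tool_pos: [0.4872, -0.0353, 0.3856]	tool_rot: [-3.14, 0.0, 1.455]	contact_force: [-0.6, -0.2, 0.3]	grip_force: 0.6
```

```bash
(python3 -m jog '[[[0.0027,0.0039,0],0.0111,1]]';python3 -m jog '[[[0.0027,0.0039,0],0.0111,1]]';python3 -m jog '[[[0.0027,0.0039,0],0.0111,1]]';python3 -m jog '[[[0.0027,0.0039,0],0.0111,1]]';python3 -m jog '[[[0.0027,0.0039,0],0.0111,1]]';python3 -m jog '[[[0.0027,0.0039,0],0.0111,1]]';python3 -m jog '[[[0.0027,0.0039,0],0.0111,1]]';python3 -m jog '[[[0.0027,0.0039,0],0.0111,1]]';python3 -m jog '[[[0.0027,0.0039,0],0.0111,1]]';python3 -m jog '[[[0.0027,0.0039,0],0.0111,1]]') | egrep 'pos|rot|force'|paste - - - -
```

```text
tool_pos: [0.489, -0.0343, 0.3856]	tool_rot: [-3.141, 0.0, 1.42]	contact_force: [0.1, -0.6, 0.8]	grip_force: 0.4
tool_pos: [0.4907, -0.0334, 0.3857]	tool_rot: [-3.141, 0.0, 1.384]	contact_force: [-3.1, -1.6, 0.6]	grip_force: 1.4
tool_pos: [0.4927, -0.0326, 0.3859]	tool_rot: [3.141, 0.0, 1.349]	contact_force: [0.3, -0.4, 1.1]	grip_force: 0.4
tool_pos: [0.4944, -0.0319, 0.3859]	tool_rot: [-3.141, 0.0, 1.314]	contact_force: [-3.4, -1.1, 1.0]	grip_force: 1.3
tool_pos: [0.496, -0.0313, 0.3858]	tool_rot: [-3.141, 0.0, 1.279]	contact_force: [-2.7, -0.5, 0.3]	grip_force: 1.6
tool_pos: [0.4976, -0.0307, 0.3857]	tool_rot: [-3.14, 0.001, 1.244]	contact_force: [-1.8, -1.2, 1.2]	grip_force: 1.1
tool_pos: [0.5001, -0.0302, 0.386]	tool_rot: [3.14, -0.0, 1.209]	contact_force: [-0.9, 0.3, -0.2]	grip_force: 0.4
tool_pos: [0.5019, -0.0297, 0.386]	tool_rot: [3.141, -0.0, 1.175]	contact_force: [-1.6, -0.3, 0.3]	grip_force: 0.5
tool_pos: [0.5034, -0.0293, 0.3858]	tool_rot: [-3.141, 0.0, 1.14]	contact_force: [-4.3, -0.1, 2.6]	grip_force: 2.1
tool_pos: [0.5054, -0.029, 0.386]	tool_rot: [3.141, -0.0, 1.105]	contact_force: [-1.2, -0.3, 1.3]	grip_force: 0.6
```

```bash
(python3 -m jog '[[[0.0027,0.0039,0],0.0111,1]]';python3 -m jog '[[[0.0027,0.0039,0],0.0111,1]]';python3 -m jog '[[[0.0027,0.0039,0],0.0111,1]]';python3 -m jog '[[[0.0027,0.0039,0],0.0111,1]]';python3 -m jog '[[[0.0027,0.0039,0],0.0111,1]]';python3 -m jog '[[[0.0027,0.0039,0],0.0111,1]]';python3 -m jog '[[[0.0027,0.0039,0],0.0111,1]]';python3 -m jog '[[[0.0027,0.0039,0],0.0111,1]]';python3 -m jog '[[[0.0027,0.0039,0],0.0111,1]]';python3 -m jog '[[[0.0027,0.0039,0],0.0111,1]]';python3 -m jog '[[[0.0027,0.0039,0],0.0111,1]]';python3 -m jog '[[[0.0027,0.0039,0],0.0111,1]]') | egrep 'pos|rot|force'|paste - - - -
```

```text
tool_pos: [0.5075, -0.0288, 0.386]	tool_rot: [3.141, -0.0, 1.07]	contact_force: [-0.8, -0.1, 0.3]	grip_force: 0.5
tool_pos: [0.5092, -0.0286, 0.3859]	tool_rot: [3.141, 0.0, 1.035]	contact_force: [-2.0, -0.3, 1.2]	grip_force: 1.3
tool_pos: [0.5105, -0.0283, 0.3857]	tool_rot: [-3.139, 0.001, 1.0]	contact_force: [-8.7, 0.4, 4.9]	grip_force: 4.1
tool_pos: [0.512, -0.0281, 0.3857]	tool_rot: [-3.138, 0.002, 0.966]	contact_force: [-9.2, 1.5, 4.5]	grip_force: 4.7
tool_pos: [0.5147, -0.0283, 0.386]	tool_rot: [-3.141, 0.0, 0.931]	contact_force: [-0.5, -0.9, 0.9]	grip_force: 0.5
tool_pos: [0.5169, -0.0284, 0.386]	tool_rot: [3.141, -0.0, 0.896]	contact_force: [-1.1, 0.6, 1.1]	grip_force: 0.5
tool_pos: [0.5188, -0.0286, 0.3859]	tool_rot: [3.141, -0.0, 0.861]	contact_force: [-1.0, -0.7, 0.8]	grip_force: 0.6
tool_pos: [0.5206, -0.0288, 0.3859]	tool_rot: [3.141, -0.0, 0.826]	contact_force: [-1.9, 0.5, 1.5]	grip_force: 0.7
tool_pos: [0.5224, -0.029, 0.3859]	tool_rot: [3.141, 0.0, 0.791]	contact_force: [-0.9, 0.1, 0.2]	grip_force: 0.6
tool_pos: [0.524, -0.0292, 0.3858]	tool_rot: [-3.141, 0.001, 0.756]	contact_force: [-4.5, 1.0, 2.5]	grip_force: 2.3
tool_pos: [0.5254, -0.0294, 0.3857]	tool_rot: [-3.139, 0.002, 0.721]	contact_force: [-8.2, 2.9, 4.5]	grip_force: 4.3
tool_pos: [0.527, -0.0296, 0.3856]	tool_rot: [-3.138, 0.002, 0.687]	contact_force: [-5.6, 0.8, 3.1]	grip_force: 2.5
```

```bash
(python3 -m jog '[[[0.0027,0.0039,0],0.0111,1]]';python3 -m jog '[[[0.0027,0.0039,0],0.0111,1]]';python3 -m jog '[[[0.0027,0.0039,0],0.0111,1]]';python3 -m jog '[[[0.0027,0.0039,0],0.0111,1]]';python3 -m jog '[[[0.0027,0.0039,0],0.0111,1]]';python3 -m jog '[[[0.0027,0.0039,0],0.0111,1]]';python3 -m jog '[[[0.0027,0.0039,0],0.0111,1]]';python3 -m jog '[[[0.0027,0.0039,0],0.0111,1]]';python3 -m jog '[[[0.0027,0.0039,0],0.0111,1]]';python3 -m jog '[[[0.0027,0.0039,0],0.0111,1]]';python3 -m jog '[[[0.0027,0.0039,0],0.0111,1]]';python3 -m jog '[[[0.0027,0.0039,0],0.0111,1]]') | egrep 'time|rot|force'|paste - - - -
```

```text
time: 30.8	tool_rot: [3.141, -0.0, 0.652]	contact_force: [-1.2, 0.5, -0.2]	grip_force: 0.4
time: 30.92	tool_rot: [3.141, -0.0, 0.617]	contact_force: [-1.2, 0.1, 0.3]	grip_force: 0.6
time: 31.05	tool_rot: [3.141, -0.0, 0.582]	contact_force: [-1.4, 0.6, 1.1]	grip_force: 0.5
time: 31.18	tool_rot: [3.141, -0.0, 0.547]	contact_force: [-0.5, 1.1, 1.5]	grip_force: 0.5
time: 31.3	tool_rot: [3.142, -0.0, 0.512]	contact_force: [-1.9, 0.5, 1.0]	grip_force: 1.0
time: 31.42	tool_rot: [-3.14, 0.001, 0.477]	contact_force: [-4.2, 4.0, 1.6]	grip_force: 2.8
time: 31.55	tool_rot: [-3.139, 0.002, 0.443]	contact_force: [-5.6, 5.0, 2.7]	grip_force: 3.7
time: 31.68	tool_rot: [-3.141, 0.0, 0.408]	contact_force: [-0.1, 0.0, 1.3]	grip_force: 0.5
time: 31.8	tool_rot: [3.141, -0.001, 0.373]	contact_force: [-0.1, 0.3, -0.2]	grip_force: 0.5
time: 31.92	tool_rot: [3.141, -0.0, 0.338]	contact_force: [-0.7, 0.6, 0.4]	grip_force: 0.4
time: 32.05	tool_rot: [3.141, -0.0, 0.303]	contact_force: [-0.1, 0.7, 1.2]	grip_force: 0.5
time: 32.17	tool_rot: [3.141, -0.0, 0.268]	contact_force: [-1.2, -0.1, 0.5]	grip_force: 0.5
```

```bash
(python3 -m jog '[[[0.0027,0.0039,0],0.0111,1]]';python3 -m jog '[[[0.0027,0.0039,0],0.0111,1]]';python3 -m jog '[[[0.0027,0.0039,0],0.0111,1]]';python3 -m jog '[[[0.0027,0.0039,0],0.0111,1]]';python3 -m jog '[[[0.0027,0.0039,0],0.0111,1]]';python3 -m jog '[[[0.0027,0.0039,0],0.0111,1]]';python3 -m jog '[[[0.0027,0.0039,0],0.0111,1]]';python3 -m jog '[[[0.0027,0.0039,0],0.0111,1]]';python3 -m jog '[[[0.0027,0.0039,0],0.0111,1]]';python3 -m jog '[[[0.0027,0.0039,0],0.0111,1]]') | egrep 'pos|rot|force'|paste - - - -
```

```text
tool_pos: [0.5496, -0.0416, 0.3859]	tool_rot: [-3.141, 0.0, 0.233]	contact_force: [-1.6, 2.5, 1.4]	grip_force: 1.1
tool_pos: [0.5508, -0.0425, 0.3858]	tool_rot: [-3.14, 0.001, 0.198]	contact_force: [-2.1, 3.7, 1.5]	grip_force: 2.0
tool_pos: [0.5524, -0.0442, 0.3859]	tool_rot: [3.141, -0.0, 0.164]	contact_force: [-0.5, 0.8, 0.8]	grip_force: 0.4
tool_pos: [0.5538, -0.0457, 0.386]	tool_rot: [3.141, -0.0, 0.128]	contact_force: [-0.5, 0.7, 1.3]	grip_force: 0.8
tool_pos: [0.555, -0.0471, 0.3859]	tool_rot: [3.141, -0.0, 0.094]	contact_force: [-1.2, 0.2, 0.6]	grip_force: 0.5
tool_pos: [0.5562, -0.0485, 0.3859]	tool_rot: [3.141, -0.0, 0.059]	contact_force: [-0.7, 1.4, 0.8]	grip_force: 1.0
tool_pos: [0.5574, -0.05, 0.386]	tool_rot: [3.141, -0.0, 0.024]	contact_force: [-0.3, 0.3, 0.8]	grip_force: 0.6
tool_pos: [0.5585, -0.0515, 0.3859]	tool_rot: [3.141, -0.0, -0.011]	contact_force: [-0.8, 0.3, 0.5]	grip_force: 0.7
tool_pos: [0.5595, -0.0531, 0.3859]	tool_rot: [3.141, -0.0, -0.046]	contact_force: [-0.3, 0.7, 0.4]	grip_force: 0.5
tool_pos: [0.5605, -0.0547, 0.3859]	tool_rot: [3.141, -0.0, -0.081]	contact_force: [-0.0, 0.3, 0.7]	grip_force: 0.5
```

CW peaks centre near a tool yaw of 0.70 and CCW peaks near 0.86 in the same coordinates, so the middle is about 0.77. The rotor has gone past it by about 48°, so I'll re-engage and push it back CCW on the next arm, to a tool yaw of about 2.55.

```bash
python3 -m jog '[[[-0.0055,-0.0075,0],-0.0222,1],[[-0.0055,-0.0075,-0.05],-0.0222,1],[[-0.0055,-0.0075,-0.1],-0.0222,1],[[-0.02,-0.015,-0.1],-0.08,1],[[-0.03,-0.025,-0.1],-0.14,1],[[-0.044,-0.0383,-0.1],-0.2,1],[[-0.044,-0.0383,-0.1],-0.26,1],[[-0.044,-0.0383,-0.1],-0.32,1],[[-0.044,-0.0383,-0.1],-0.38,1],[[-0.044,-0.0383,-0.1],-0.44,1],[[-0.044,-0.0383,-0.1],-0.5,1],[[-0.044,-0.0383,-0.1],-0.531,1]]'
python3 -m jog '[[[0,0,0.03],0,1],[[0,0,0.055],0,1],[[0,0,0.063],0,1],[[0,0,0.071],0,1]]'|grep force;python3 -m jog '[[[0,0,0.004],0,1],[[0,0,0.008],0,1]]'|egrep 'pos|rot|force'
```

```text
time: 34.92
tool_pos: [0.5442, -0.0381, 0.4259]
tool_rot: [3.141, 0.001, 1.593]
contact_force: [-0.1, -0.5, 1.0]
opening: 0.0004
grip_force: 0.0
contact_force: [0.1, 0.1, -0.7]
grip_force: 0.0
tool_pos: [0.5442, -0.0379, 0.3944]
tool_rot: [3.141, 0.0, 1.59]
contact_force: [0.7, 0.1, 0.6]
grip_force: 0.0
```

```bash
python3 -m jog '[[[0,0,0.012],0,1],[[0,0,0.021],0,1],[[0.0026,-0.0039,0.021],-0.0111,1],[[0.0049,-0.0079,0.021],-0.0222,1],[[0.0072,-0.0119,0.021],-0.0333,1]]' | egrep 'rot|force'|paste - - -
(python3 -m jog '[[[0.0038,-0.0059,0],-0.0167,1],[[0.0072,-0.0119,0],-0.0333,1]]';python3 -m jog '[[[0.0038,-0.0059,0],-0.0167,1],[[0.0072,-0.0119,0],-0.0333,1]]';python3 -m jog '[[[0.0026,-0.0039,0],-0.0111,1]]';python3 -m jog '[[[0.0026,-0.0039,0],-0.0111,1]]';python3 -m jog '[[[0.0026,-0.0039,0],-0.0111,1]]';python3 -m jog '[[[0.0026,-0.0039,0],-0.0111,1]]';python3 -m jog '[[[0.0026,-0.0039,0],-0.0111,1]]';python3 -m jog '[[[0.0026,-0.0039,0],-0.0111,1]]';python3 -m jog '[[[0.0026,-0.0039,0],-0.0111,1]]') | egrep 'pos|rot|force'|paste - - - -
```

```text
tool_rot: [3.141, 0.0, 1.697]	contact_force: [-0.5, -0.0, 0.8]	grip_force: 0.0
tool_pos: [0.5342, -0.0327, 0.3862]	tool_rot: [3.141, 0.0, 1.802]	contact_force: [1.6, -0.9, 1.2]	grip_force: 0.4
tool_pos: [0.529, -0.031, 0.3863]	tool_rot: [3.14, 0.001, 1.907]	contact_force: [1.3, -0.3, 0.2]	grip_force: 0.7
tool_pos: [0.5271, -0.0305, 0.3862]	tool_rot: [3.14, 0.0, 1.941]	contact_force: [2.1, 1.5, 0.2]	grip_force: 0.9
tool_pos: [0.5255, -0.0301, 0.3863]	tool_rot: [3.14, 0.001, 1.975]	contact_force: [2.0, 1.1, 0.4]	grip_force: 0.7
tool_pos: [0.5233, -0.0298, 0.386]	tool_rot: [3.142, -0.0, 2.01]	contact_force: [1.4, 0.9, 2.1]	grip_force: 1.1
tool_pos: [0.5218, -0.0294, 0.3862]	tool_rot: [3.14, 0.001, 2.045]	contact_force: [3.5, 3.0, 1.0]	grip_force: 2.2
tool_pos: [0.5199, -0.0292, 0.3862]	tool_rot: [3.14, 0.0, 2.08]	contact_force: [4.0, 3.4, 1.9]	grip_force: 2.5
tool_pos: [0.5177, -0.0291, 0.386]	tool_rot: [-3.142, -0.0, 2.115]	contact_force: [1.7, 1.5, 2.3]	grip_force: 1.3
tool_pos: [0.5156, -0.0291, 0.3859]	tool_rot: [-3.141, -0.001, 2.15]	contact_force: [0.1, 2.3, 2.7]	grip_force: 1.4
```

```bash
(python3 -m jog '[[[0.0026,-0.0039,0],-0.0111,1]]';python3 -m jog '[[[0.0026,-0.0039,0],-0.0111,1]]';python3 -m jog '[[[0.0026,-0.0039,0],-0.0111,1]]';python3 -m jog '[[[0.0026,-0.0039,0],-0.0111,1]]';python3 -m jog '[[[0.0026,-0.0039,0],-0.0111,1]]';python3 -m jog '[[[0.0026,-0.0039,0],-0.0111,1]]';python3 -m jog '[[[0.0026,-0.0039,0],-0.0111,1]]';python3 -m jog '[[[0.0026,-0.0039,0],-0.0111,1]]';python3 -m jog '[[[0.0026,-0.0039,0],-0.0111,1]]') | egrep 'time|rot|force'|paste - - - -
```

```text
time: 37.8	tool_rot: [-3.141, -0.0, 2.185]	contact_force: [0.2, 2.5, 3.5]	grip_force: 1.4
time: 37.92	tool_rot: [-3.141, -0.0, 2.22]	contact_force: [0.5, 3.1, 2.5]	grip_force: 1.4
time: 38.05	tool_rot: [-3.141, -0.0, 2.255]	contact_force: [-0.8, 1.8, 2.4]	grip_force: 1.3
time: 38.17	tool_rot: [-3.141, -0.0, 2.29]	contact_force: [1.3, 2.5, 2.3]	grip_force: 1.8
time: 38.3	tool_rot: [3.14, 0.001, 2.324]	contact_force: [3.7, 5.6, 0.8]	grip_force: 2.8
time: 38.42	tool_rot: [3.138, 0.002, 2.359]	contact_force: [7.7, 6.4, 1.9]	grip_force: 4.1
time: 38.55	tool_rot: [3.138, 0.002, 2.394]	contact_force: [1.6, 1.0, 3.0]	grip_force: 2.1
time: 38.67	tool_rot: [3.141, 0.001, 2.429]	contact_force: [0.3, 1.5, 5.0]	grip_force: 1.8
time: 38.8	tool_rot: [-3.141, 0.001, 2.464]	contact_force: [0.9, 0.6, 5.1]	grip_force: 1.9
```

```bash
(python3 -m jog '[[[0.0026,-0.0039,0],-0.0111,1]]';python3 -m jog '[[[0.0026,-0.0039,0],-0.0111,1]]';python3 -m jog '[[[0.0013,-0.002,0],-0.0056,1]]') | egrep 'time|rot|force'|paste - - - -
python3 -m jog '[[[-0.0028,0.0038,0],0.0111,1],[[-0.0055,0.0075,0],0.0222,1],[[-0.0055,0.0075,0],0.0222,1],[[-0.0055,0.0075,-0.05],0.0222,1],[[-0.0055,0.0075,-0.15],0.0222,1],[[-0.0055,0.0075,-0.25],0.0222,1],[[-0.0055,0.0075,-0.25],0.0222,1]]'
python3 - <<'E'
from cell import observe,cams,robot,models
import cv2,numpy as np
im=cams.read_camera("wrist");m=cams.camera_model("wrist");np.savez("w5.npz",im=im,pose=m["pose"],K=m["camera_matrix"],k1=m["k1"]);cv2.imwrite("pics/w5.png",im[:,:,::-1])
E
```

```text
time: 38.92	tool_rot: [-3.141, 0.0, 2.499]	contact_force: [0.1, 1.1, 5.5]	grip_force: 2.0
time: 39.05	tool_rot: [-3.142, 0.0, 2.533]	contact_force: [0.3, 1.8, 5.2]	grip_force: 2.2
time: 39.17	tool_rot: [-3.142, 0.0, 2.55]	contact_force: [0.1, 0.8, 4.9]	grip_force: 2.2
time: 40.05
tool_pos: [0.4986, -0.0316, 0.4887]
tool_rot: [3.139, 0.006, 2.479]
contact_force: [-0.0, 0.3, -1.1]
opening: 0.0003
grip_force: 0.0
```

View pics/w5.png

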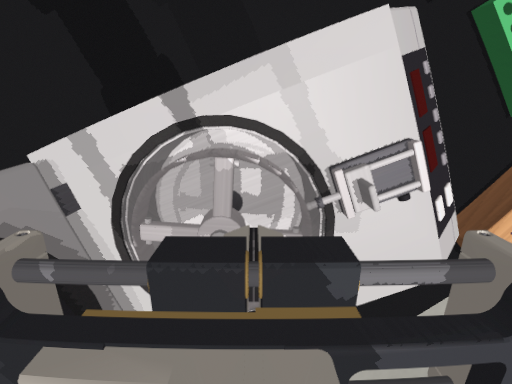

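The tool is clear of the rotor. One arm points up the picture from (222,222) to (225,160), another goes left to (142,230), the nose is on the rim near (313,203), and the carriage is against its block. I'll check the rotor angle against the expected one.

Run:
```python
from h import *
w=np.load("w5.npz");P=(w["pose"],w["K"],float(w["k1"]))
A=np.array([.515,-.0825])
for n,p in [("up",(225,162)),("up2",(224,190)),("left",(143,230)),("left2",(180,231))]:
    d=px2w(p,.22,*P)[:2]-A; print(n,np.round(d,4),np.linalg.norm(d),np.arctan2(d[1],d[0]))
a,b=[px2w(p,.22,*P)[:2] for p in((225,162),(224,190))];print(np.arctan2(*(a-b)[::-1]))
a,b=[px2w(p,.22,*P)[:2] for p in((143,230),(180,231))];print(np.arctan2(*(a-b)[::-1])-np.pi/2)
```

```text
up [-0.0594  0.0519] 0.07892892237324327 2.4233333706440576
up2 [-0.0399  0.0346] 0.05284813706225943 2.426890340149057
left [-0.0575 -0.0535] 0.07848459480848789 -2.3920719550733116
left2 [-0.0345 -0.0254] 0.042781453274143476 -2.5073669368243743
2.416126028194731
-3.8269525355460323
```

```bash
python3 -c "
from cell import robot
print(robot.hand_in())"
```

```text
the job is handed in; nothing more can be done
None
```

I handed the job in with the carriage home and the rotor standing still, its highest spot at the pointer to within about 0.06 rad (3–4°) by my estimate; the hand-in gave no verdict.

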